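Set the seed feeder's blank selector by its clicks and start it

TASK

Set the seed feeder's feed rate: turn its unmarked black selector knob gently counter-clockwise back to its end stop without forcing it, then clockwise exactly three clicks from the stop, and leave it there. Then press the grey start button on the feeder fully down and let go of everything. Leave the jar, bottle, dish and cup standing where they are.

Things in the scene. Friction and masses are not known exactly. Their poses are not given: they have to be found in the camera images.
- feeder: The seed feeder, fixed to the bench: a white box 200 mm (its x) by 360 mm (its y), flat top 75 mm above the bench, with a steel bowl (132 mm across, rim 140 mm above the bench, centre at x +10, y +95 mm) and a small chute towards -x beside it (up to 145 mm high). Origin: centre of its underside; z up.
- selector_grip (a point): Blank black selector knob on the feeder's top: a bar grip 42 mm long (this point's x), 14 mm wide (y), 30 mm tall, on a disc 40 mm across whose top is 82 mm above the bench; bar top at 112 mm. Point: on the upright turning axis, 104 mm above the bench. The bar's angle tells nothing of the setting: the switch under it sits at an unknown angle, new each time.
- selector_axis (a point): Foot of the selector's axis on the feeder's top, x -30, y -115 mm of the feeder. The switch has 8 clicked rests 30 degrees apart (210 in all), and starts about 2 to 4 clicks clockwise (seen from above) of its stop. Leaving a rest takes 0.2 to 0.35 N m, fading to nothing half-way; then the knob pulls on by as much into the next rest. A 20 to 40 N grip is enough; it can be let go and regripped at any click without turning.
- stop_strain (a joint): Yield of the counter-clockwise end stop inside the switch (not visible): 0 unless forced; 0.001 m per rad, hardly readable through the noise. At the stop nothing snaps on: the resistance rises springily by about 6 N m per rad, on top of the click's. Forced by 0.2 rad (0.0002 m, some 1.2 N m) it is damaged; 0.55 N m is a sure sign of the stop, and safe.
- gate (a joint): The metering gate inside the closed feeder (not visible), driven by the selector: 0 at the counter-clockwise stop, +0.00001 m (0.01 mm) for each click clockwise, so 0.00003 at three clicks. Its steps are far finer than the noise of its reading.
- start_top (a point): Centre of the top of the grey start button (26 mm across, in a black collar 42 mm across) on the feeder's top at x -55, y -15 mm of the feeder; 97 mm above the bench when up.
- start (a joint): Travel of the start button, downwards: 0 up, 0.006 m fully down. A spring returns it; about 5 N holds it fully down.
- jar: Open glass jar, 68 mm across, 65 mm tall, standing before the feeder under the chute's end. Origin: centre of its underside. A bystander.
- bottle: Stoppered glass bottle, 68 mm across, 124 mm tall, standing to the right of the feeder. Origin: centre of its underside. A bystander.
- dish: Shallow glass dish, 90 mm across, 16 mm tall, to the right of the feeder. Origin: centre of its underside. A bystander.
- cup: White paper cup, 72 mm across, 85 mm tall, to the left of the feeder. Origin: centre of its underside. A bystander.

How it is judged (in metres and radians):
On the way, in this order (a step that is already met when the one before it is completed fails the run):
1. the selector is turned counter-clockwise to its end stop (value of joint gate below 3e-06 m), for 0.2 s.
2. the selector rests in the third click from the stop (value of joint gate between 2.7e-05 and 3.3e-05 m), for 0.3 s.
3. the start button is pressed fully down with the selector in the third click (all of step 2 and value of joint start above 0.005 m), for 0.05 s.
At the end, for the whole second after the job is handed in: The selector rests in the third click clockwise from its end stop (within 9 degrees), the start button has been pressed and is up again (within 1 mm), and the jar, bottle, dish and cup stand within 20 mm of where they were (all of step 2 and value of joint start below 0.001 m); the robot touches nothing.
It fails at once if the selector's end stop is forced to yield by more than 0.2 rad (value of joint stop_strain above 0.0002 m).
It fails at once if the start button is pressed before the selector is set (value of joint start above 0.005 m and (value of joint gate below 2.5e-05 m or value of joint gate above 3.5e-05 m)).
It fails at once if the jar, bottle, dish or cup is moved more than 20 mm or tipped (distance of any of jar, bottle, dish, cup from where it was at the start of the episode above 0.02 m or angle between any of jar, bottle, dish, cup's own z axis and vertical above 0.3 rad).
It also fails if it takes over 72 s, if anything falls off the work surface, if the arm or the gripper's body presses on something with over 40 N, if the wrist force passes 120 N, or if a joint passes its speed limit or range.

ROBOT

A 6-joint arm with a two-finger parallel gripper is mounted at the origin on the work surface. World frame = base frame: x ahead of the robot, y to its left, z up, the work surface at z = 0. Lengths are in m, angles in degrees, forces in N, time in s.
With the tool pointing down it reaches from about 0.4 to 0.825 m from the base axis. Payload 7 kg.
Tool frame: the origin (TCP) lies midway between the tips of the shut fingers; the grasp point (between the pads) lies 19 mm behind it; z points along the fingers, y is the line along which they close (so a half turn about z gives the same grasp; the last joint's range is limited). The gripper opens to 88 mm and grips with 3 to 60 N. Pads are 19 mm wide; open, the fingers measure 130 mm over their backs; the gripper's body (78 mm by 193 mm) begins 47 mm behind the grasp point.
Start: joints at [93.512, 20.546, 0.682, 0, -70.136, -16.507], TCP at [0.152, 0.658, 0.227] pointing down, gripper open.
Joint ranges: [-176.03, 176.03], [-82.01, 121.73], [-58.28, 71.71], [-173.87, 95.51], [-174.79, -0.11], [-173.66, 173.66]. Speed limits (degrees/s): [136.94, 136.94, 172.46, 180, 180, 180].

INTERFACE

Orientations are given as [roll, pitch, yaw] about the fixed x, y, z axes, in that order (R = Rz(yaw) Ry(pitch) Rx(roll)).
In Python, from plant import r, eyes, workorder gives the robot as it stands.
- The arm moves only by the tool step_arm, never from a script. Its argument "plan" is a list of rows, each a list of 5 numbers: the shift along the tool's x, y, z each as a share of 25 cm, from -1 to 1, then the turn about the tool's z as a share of 60 degrees, from -1 to 1, then the finger opening in mm, from 0 to 87.6. In form: [[x, y, z, turn, jaw], ...]. A call has 1 to 12 rows; each row is the pose to reach, as a shift and turn from the pose commanded when the call began, along the tool's axes at that moment; what a row does not reach only later rows make up. A row lasts 1/12 s, in which the tool goes at most 41.7 mm and 7.16 degrees, less where a joint would pass 70% of its speed; a pose out of reach is approached as far as the arm can. A call with a number of a shift or a turn outside -1 to 1 is refused whole. A call with a gripper value outside its range is refused whole. The fingers move at their own pace and stop on an object; "newtons" is the grip in N (left out, the last holds). Time passes only in rows, so rows that repeat a pose let the fingers close. It gives the time, the measured TCP pose, the force, the opening and the grip force at its end, in the units of the state.
- r.get_state(): the state, without advancing time (a new reading comes with each control period).
- eyes.capture(name): name is "scene" or "top"; returns the picture (400x640x3 uint8, red, green, blue); there is no depth.
- eyes.camera_model(name): a dict with "fov_y" (degrees; the focal length in pixels is half the picture's height over the tangent of half this angle, whatever the lens; pixels are square), "cx", "cy" (the principal point, pixels), "world_to_cam" (4x4, takes a point from world to camera coordinates). Camera axes: x right, y up, looking along -z (the intrinsics and any distortion apply to the point x, -y, -z); pixel columns grow to the right and rows downward; lengths in m; the calibration is good to about 2 mm. A picture is of the moment at which its call begins. camera_model takes no time and is no camera call.
- workorder.close_job(): hands the job in; it is judged then, once.
The state is a dict: "time_s": time; "joints": joint angles; "qd": joint speeds; "joint_torque": joint torques, N m; "tcp_pos": TCP position; "eef_rot": TCP orientation; "contact_force": force on the tool from outside, world axes, zero at the start; "moment": the same for the moment, N m; "gripper_width": finger opening in m; "gripper_force": force on a finger pad.
Only numpy, scipy, OpenCV 4.12 (cv2) and the standard library are available. Lean on these libraries where they do the work, as an engineer would, in place of code of your own. Each camera call takes 0.05 s, during which the arm holds its last target. There are 200 camera calls.

## Working session

There is one attempt and no reset: what is moved stays moved. The work goes in short steps, Python scripts to look and compute and a tool call to move; the robot and the scene stay as the last step left them, time stands still between calls to the robot, and variables do not carry over. Pictures are saved under pics/ and viewed, at most 10 in all, crops included, and the job is handed in when it is done.

Besides the shell and the picture viewer there is one more tool, called after "Call:" as name([rows], argument=value, ...), one row to a line, values as JSON. step_arm: Moves the arm, as the interface text tells. Its arguments: {"type":"object","properties":{"plan":{"type":"array"},"newtons":{"type":"number"}},"required":["plan"]}

```bash
mkdir -p pics; python3 - <<'E'
from plant import r,eyes,workorder
import cv2,numpy as np
s=r.get_state(); print(s)
for n in("scene","top"):
    im=eyes.capture(n); cv2.imwrite(f"pics/{n}0.png",im[:,:,::-1]); print(n,{k:(np.round(v,4).tolist() if k=="world_to_cam" else v) for k,v in eyes.camera_model(n).items()})
E
```

```text
{'time_s': 0.0, 'joints': array([ 9.35137091e+01,  2.05897914e+01,  6.33942016e-01, -2.16284586e-02,
       -7.01351600e+01, -1.65068397e+01]), 'qd': array([-0.02788274,  0.03956415,  0.05743257, -0.06602128,  0.0303228 ,
        0.06598619]), 'joint_torque': array([ 2.09980186e-03, -5.82730114e+01,  2.93043441e+01,  6.99674428e+00,
        6.85954874e-03, -1.50661845e-04]), 'tcp_pos': array([0.15167057, 0.65723695, 0.22563777]), 'eef_rot': array([ 1.79906964e+02, -6.36692467e-03, -1.30004910e+01]), 'contact_force': array([-0.3010093 , -0.72879117, -0.45534288]), 'moment': array([ 0.00234931,  0.01695214, -0.00048308]), 'gripper_force': 0.0, 'gripper_width': 0.08698414737725638}
scene {'fov_y': 43.2816507848306, 'cx': 312.3223195137179, 'cy': 203.66874499892484, 'world_to_cam': [[0.3377, 0.9412, 0.004, -0.2008], [-0.7552, 0.2684, 0.5981, 0.3598], [0.5619, -0.205, 0.8014, -1.6262], [0.0, 0.0, 0.0, 1.0]]}
top {'fov_y': 42.456243429203866, 'cx': 317.8184460097478, 'cy': 195.97932334779682, 'world_to_cam': [[-0.0272, -0.9995, 0.0182, 0.0415], [0.9905, -0.0245, 0.1352, -0.5849], [-0.1347, 0.0217, 0.9907, -1.1411], [0.0, 0.0, 0.0, 1.0]]}
```

View pics/top0.png

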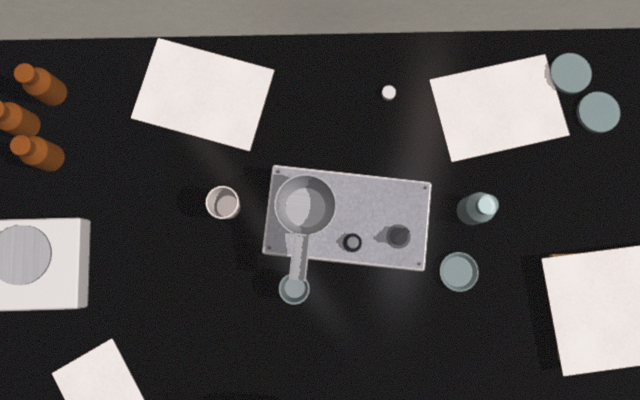

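View pics/scene0.png

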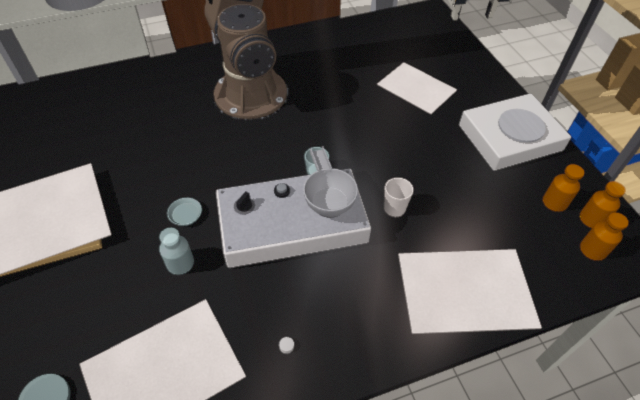

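The top view shows the feeder with corners at about (275,166), (431,183), (424,270) and (263,254). The knob is near (398,236) and the button near (352,242). Next I'll measure these on planes at their known heights.

```bash
cat > h.py <<'E'
from plant import r,eyes,workorder
import cv2,numpy as np
def K(m): f=200/np.tan(np.radians(m["fov_y"]/2)); return f,m["cx"],m["cy"]
def ray(n,px,z):
    m=eyes.camera_model(n); f,cx,cy=K(m); T=np.array(m["world_to_cam"])
    d=T[:3,:3].T@np.array([(px[0]-cx)/f,-(px[1]-cy)/f,-1]); c=-T[:3,:3].T@T[:3,3]
    return c+d*(z-c[2])/d[2]
def proj(n,p):
    m=eyes.camera_model(n); f,cx,cy=K(m); q=(np.array(m["world_to_cam"])@np.append(p,1))[:3]
    return np.array([cx-f*q[0]/q[2],cy+f*q[1]/q[2]])
E
cat > m.py <<'E'
from h import *
im=cv2.imread("pics/top0.png"); hsv=cv2.cvtColor(im,cv2.COLOR_BGR2HSV)
g=cv2.cvtColor(im,cv2.COLOR_BGR2GRAY)
mask=(g>75).astype(np.uint8); mask=cv2.morphologyEx(mask,cv2.MORPH_OPEN,np.ones((3,3)))
cs,_=cv2.findContours(mask,0,1)
c=max((c for c in cs if cv2.pointPolygonTest(c,(370,200),False)>0),key=cv2.contourArea)
b=cv2.boxPoints(cv2.minAreaRect(cv2.convexHull(np.array([p for p in c if p[0][1]<273 and not(280<p[0][0]<315 and p[0][1]>258)]))))
w=np.array([ray("top",p,.075) for p in b]); print(b.round(1),w.round(4)); print(np.linalg.norm(w-np.roll(w,-1,0),axis=1).round(4))
e=(w-np.roll(w,-1,0)); L=e[np.argmax(np.linalg.norm(e,axis=1))]; L*=np.sign(L[1])
yaw=np.degrees(np.arctan2(-L[0],L[1])); cen=w.mean(0); a=np.radians(yaw)
R=np.array([[np.cos(a),-np.sin(a)],[np.sin(a),np.cos(a)]])
print("yaw",yaw,"cen",cen)
for n,o,z in(("knob",(-.03,-.115),.112),("btn",(-.055,-.015),.097),("bowl",(.01,.095),.14),("chute",(-.1,.095),.145)):
    p=np.append(cen[:2]+R@o,z); print(n,p.round(4),"top",proj("top",p).round(1),"scene",proj("scene",p).round(1))
A=cv2.resize(im[215:275,330:430],None,fx=6,fy=6,interpolation=cv2.INTER_CUBIC)
s=cv2.imread("pics/scene0.png");B=cv2.resize(s[170:220,220:320],None,fx=6,fy=6,interpolation=cv2.INTER_CUBIC)[:240]
cv2.imwrite("pics/crop.png",np.clip(np.vstack([A,B[:240]])*1.6,0,255).astype(np.uint8))
E
python3 m.py
```

```text
[[261.1 254.8]
 [270.8 163.9]
 [434.2 181.5]
 [424.4 272.3]] [[ 0.4544  0.1546  0.075 ]
 [ 0.656   0.1303  0.075 ]
 [ 0.6073 -0.2345  0.075 ]
 [ 0.4067 -0.2014  0.075 ]]
[0.203  0.368  0.2033 0.3592]
yaw -7.592569777880985 cen [ 0.53110322 -0.0377454   0.075     ]
knob [ 0.4862 -0.1478  0.112 ] top [401.2 235.6] scene [240.7 195.5]
btn [ 0.4746 -0.0453  0.097 ] top [352.9 242.6] scene [279.5 185. ]
bowl [0.5536 0.0551 0.14  ] top [305.4 205.1] scene [328.3 186.9]
chute [0.4445 0.0696 0.145 ] top [299.5 257.8] scene [318.4 152.4]
```

View pics/crop.png

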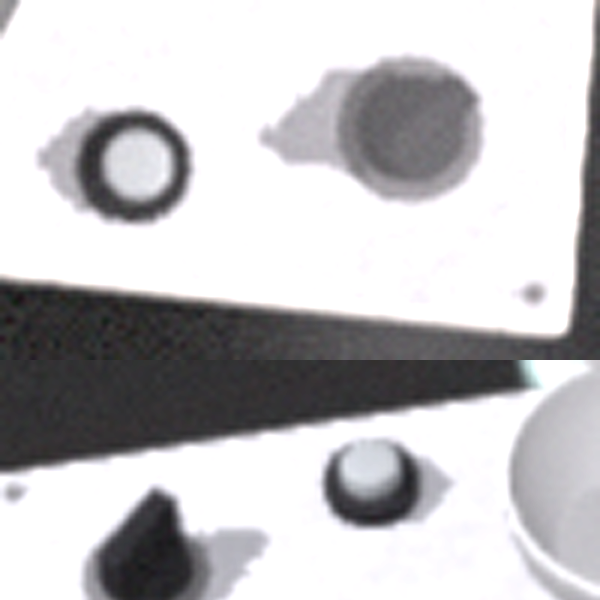

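The crop shows the button at top-view (352.8,242.0), which agrees with the prediction. The knob's ring is centred at (398.5,236.2). I can't read the bar's angle yet, so I'll stretch the dark range.

```bash
python3 - <<'E'
from h import *
ims=[np.mean([eyes.capture(n).astype(float) for _ in range(8)],0).mean(2) for n in("top","scene")]
for n,i in zip(("top","scene"),ims): np.save(f"pics/{n}avg.npy",i)
A=ims[0][220:252,378:420]; B=ims[1][182:216,222:264]
f=lambda a,lo,hi:cv2.resize(np.clip((a-lo)/(hi-lo)*255,0,255),None,fx=9,fy=9,interpolation=cv2.INTER_CUBIC)
a,b=f(A,A.min(),A.min()+60),f(B,B.min(),B.min()+60)
cv2.imwrite("pics/c2.png",np.hstack([a,cv2.resize(b,(b.shape[1],a.shape[0]))*0+b[:a.shape[0]]]))
print(A.min(),B.min())
print("disc",ray("top",(398.5,236.2),.077),"btn",ray("top",(352.8,242.),.097))
E
```

```text
60.75 17.833333333333332
disc [ 0.48694009 -0.14802332  0.077     ] btn [ 0.47598245 -0.04509471  0.097     ][ WARN:0@3.274] global loadsave.cpp:1063 imwrite_ Unsupported depth image for selected encoder is fallbacked to CV_8U.
```

View pics/c2.png

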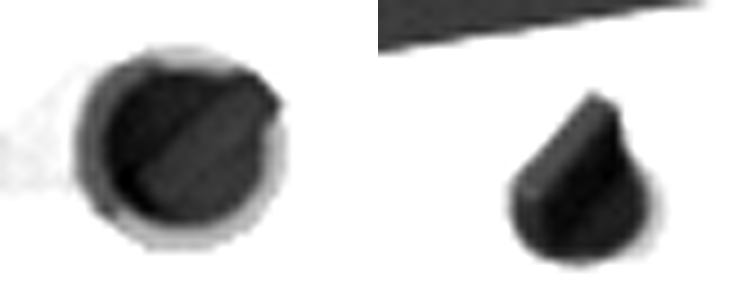

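The stretched crop shows the bar. In the top view it runs from about (394.9,240.3) to (407.1,230.6), and in the scene view from about (238.3,203.1) to (246.1,192.8). I'll cast both to z = 0.112.

```bash
python3 - <<'E'
from h import *
for n,a,b in(("top",(394.9,240.3),(407.1,230.55)),("scene",(238.3,203.1),(246.1,192.8))):
    p,q=ray(n,a,.112),ray(n,b,.112); d=q-p; print(n,p.round(4),q.round(4),"mid",((p+q)/2).round(4),np.linalg.norm(d).round(4),np.degrees(np.arctan2(d[1],d[0])))
# top-face orientation by intensity moments within top view
a=np.load("pics/topavg.npy")[220:252,378:420]; print(a[4:28,8:34].round().astype(int))
E
```

```text
top [ 0.4766 -0.1337  0.112 ] [ 0.4966 -0.1609  0.112 ] mid [ 0.4866 -0.1473  0.112 ] 0.0338 -53.48817219105991
scene [ 0.5068 -0.1592  0.112 ] [ 0.4825 -0.1331  0.112 ] mid [ 0.4946 -0.1461  0.112 ] 0.0356 132.90673338063544
[[168 165 165 168 169 169 165 149 143 144 143 131 135 140 142 146 156 167
  169 169 171 169 166 167 167 169]
 [167 166 166 168 169 159 145 120 109 110 109 108 107 108 112 117 128 142
  152 163 167 166 166 167 167 168]
 [145 144 145 146 141 124 107  96  93  95 102 104 104 105 107 107 108 113
  122 144 157 163 164 166 166 169]
 [119 119 119 114 101  87  84  83  79  80  86  90  90  90  91  95  98  97
   94 106 128 153 164 164 163 165]
 [120 118 111  97  85  82  83  80  72  69  70  68  69  71  74  78  80  78
   75  74  84 120 153 164 164 165]
 [122 115  97  85  82  80  76  71  68  66  68  67  68  68  68  69  69  70
   70  72  72  85 127 157 164 166]
 [121 107  88  81  81  74  68  66  67  68  69  67  68  69  68  68  69  71
   72  74  72  74  92 128 158 164]
 [117  97  80  80  77  69  64  65  66  67  68  68  68  70  68  69  72  73
   74  74  75  72  75 105 151 165]
 [
[... 1042 characters left out ...]
74  75  73
   74  81  94 103 107 130 159 169]
 [122 115  92  80  81  77  69  62  63  68  71  71  71  72  73  74  73  74
   77  93 104 106 120 149 163 166]
 [148 132 102  82  81  90  85  71  64  66  68  70  73  73  73  74  74  81
   92 102 106 114 143 161 163 164]
 [167 157 142 109  93  99  99  93  82  77  72  72  73  75  76  81  88  95
  103 104 107 125 157 166 165 165]
 [170 172 171 150 118 101 101 104 100  96  92  91  91  92  93  96 102 103
  106 108 128 149 165 166 166 167]
 [169 172 173 170 151 128 110 103 104 105 104 104 104 104 104 104 104 107
  120 137 156 168 171 166 165 168]
 [166 169 168 168 167 158 144 119 105 107 106 105 107 106 107 110 119 136
  150 162 168 171 171 166 165 167]]
```

Call:
step_arm([
  [0.92,0.77,0,1,45],
  [0.92,0.77,0,1,45],
  [0.92,0.77,0,1,45],
  [0.92,0.77,0,1,45],
  [0.92,0.77,0,1,45],
  [0.92,0.77,0,1,45],
  [0.92,0.77,0,1,45],
  [0.92,0.77,0,1,45],
  [0.92,0.77,0,1,45],
  [0.92,0.77,0,1,45],
], newtons=25)

```text
time_s: 1.73
tcp_pos: [0.3333, 0.4176, 0.227]
eef_rot: [-180.0, 0.0, -73.2]
contact_force: [0.5, 0.6, -0.8]
gripper_width: 0.0452
gripper_force: 0.0
```

Call:
step_arm([
  [0.99,-0.11,0,1,45],
  [0.99,-0.11,0,1,45],
  [0.99,-0.11,0,1,45],
  [0.99,-0.11,0,1,45],
  [0.99,-0.11,0,1,45],
  [0.99,-0.11,0,1,45],
  [0.99,-0.11,0,1,45],
  [0.99,-0.11,0,1,45],
  [0.99,-0.11,0,1,45],
  [0.99,-0.11,0,1,45],
])

```text
time_s: 2.57
tcp_pos: [0.4314, 0.1899, 0.2267]
eef_rot: [180.0, 0.0, -133.0]
contact_force: [-0.7, 0.6, 0.2]
gripper_width: 0.0451
gripper_force: 0.0
```

Call:
step_arm([
  [0.62,-0.74,0,1,45],
  [0.62,-0.74,0,1,45],
  [0.62,-0.74,0,1,45],
  [0.62,-0.74,0,1,45],
  [0.62,-0.74,0,1,45],
  [0.62,-0.74,0,1,45],
  [0.62,-0.74,0,1,45],
  [0.62,-0.74,0,1,45],
  [0.62,-0.74,0,1,45],
  [0.62,-0.74,0,1,45],
])

```text
time_s: 3.4
tcp_pos: [0.4611, -0.0496, 0.2266]
eef_rot: [180.0, 0.0, 167.1]
contact_force: [-0.6, -0.1, 0.4]
gripper_width: 0.0448
gripper_force: 0.0
```

```bash
cat >> h.py <<'E'
def go(x,y,z,yaw):
    ps=np.array([r.get_state()["tcp_pos"]]); s=r.get_state(); a=np.radians(s["eef_rot"][2]); d=np.array([x,y,z])-s["tcp_pos"]
    t=(yaw-s["eef_rot"][2]+180)%360-180
    print("shares",np.round(np.array([np.cos(a)*d[0]+np.sin(a)*d[1],np.sin(a)*d[0]-np.cos(a)*d[1],-d[2]])/.25,3),"turn",round(-t/60,3),"J",s["joints"].round(1),"yaw",s["eef_rot"][2])
E
python3 -c "
from h import *
go(.487,-.148,.15,132)"
```

```text
shares [-0.189 -0.36   0.306] turn 0.585 J [  18.3    0.2  -24.8    0.   -65.  -121.2] yaw 167.0884729405311
```

Call:
step_arm([
  [-0.19,-0.36,0.1,0.59,45],
  [-0.19,-0.36,0.2,0.59,45],
  [-0.19,-0.36,0.3,0.59,45],
  [-0.19,-0.36,0.3,0.59,45],
  [-0.19,-0.36,0.3,0.59,45],
  [-0.19,-0.36,0.3,0.59,45],
  [-0.19,-0.36,0.3,0.59,45],
])

```text
time_s: 3.98
tcp_pos: [0.4874, -0.1478, 0.1516]
eef_rot: [-180.0, 0.0, 132.0]
contact_force: [-0.3, 1.4, 0.7]
gripper_width: 0.0449
gripper_force: 0.0
```

```bash
python3 -c "
from h import *
go(.487,-.148,.088,132)
S=eyes.capture('scene')[:,:,::-1];T=eyes.capture('top')[:,:,::-1]
f=lambda a:cv2.resize(np.clip(a*1.8,0,255).astype(np.uint8),None,fx=5,fy=5,interpolation=cv2.INTER_CUBIC)
cv2.imwrite('pics/over.png',np.hstack([f(S[130:230,195:275]),f(T[190:290,365:445])]))"
```

```text
shares [ 0.    -0.002  0.254] turn 0.001 J [   5.3    8.7  -26.     0.   -55.3 -143.2] yaw 132.0431763539301
```

View pics/over.png

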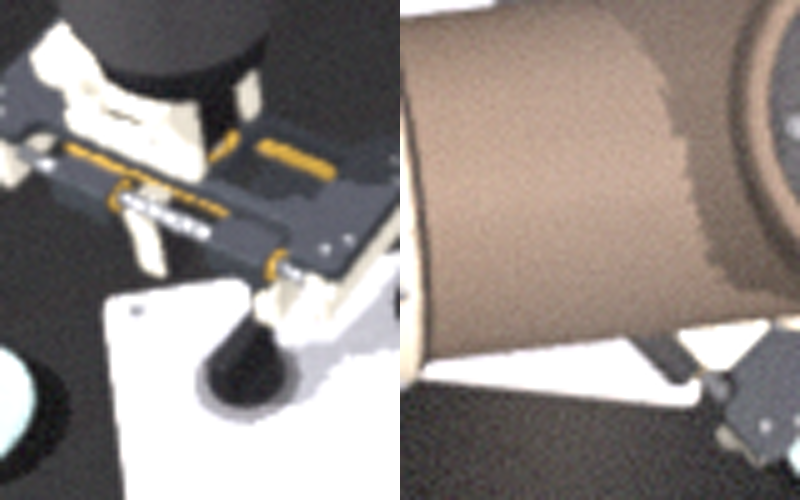

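The picture shows the gripper poised over the knob, with its closing line across the bar and open space beneath. Now I'll descend and grip.

Call:
step_arm([
  [0,0,0.07,0,45],
  [0,0,0.14,0,45],
  [0,0,0.2,0,45],
  [0,0,0.25,0,45],
  [0,0,0.25,0,45],
])

```text
time_s: 4.5
tcp_pos: [0.4858, -0.1475, 0.0875]
eef_rot: [-179.9, -0.1, 131.8]
contact_force: [-0.3, 0.0, -0.4]
gripper_width: 0.0448
gripper_force: 0.0
```

Call:
step_arm([
  [0,0,0,0,14],
  [0,0,0,0,5],
  [0,0,0,0,5],
  [0,0,0,0,5],
  [0,0,0,0,5],
  [0,0,0,0,5],
  [0,0,0,0,5],
  [0,0,0,0,5],
], newtons=30)

```text
time_s: 5.17
tcp_pos: [0.4892, -0.1469, 0.0901]
eef_rot: [179.7, 0.1, 131.6]
contact_force: [3.6, 8.2, 2.3]
gripper_width: 0.0138
gripper_force: 29.8
```

```bash
cat > st.py <<'E'
from h import *
s=r.get_state()
for k in("time_s","tcp_pos","eef_rot","contact_force","moment","gripper_width","gripper_force","joints"): print(k,np.round(s[k],4))
E
python3 st.py
```

```text
time_s 5.1667
tcp_pos [ 0.4892 -0.1469  0.0901]
eef_rot [1.797490e+02 1.099000e-01 1.316282e+02]
contact_force [3.6497 8.2438 2.3216]
moment [ 2.9733 -1.2108 -0.108 ]
gripper_width 0.0138
gripper_force 29.7815
joints [ 5.290700e+00  1.284340e+01 -3.030450e+01 -8.280000e-02 -4.658470e+01
 -1.436054e+02]
```

Call:
step_arm([
  [0.005,0.011,0,0,5],
  [0.005,0.011,0,0,5],
  [0.005,0.011,0,0,5],
])

```text
time_s: 5.42
tcp_pos: [0.4892, -0.1463, 0.09]
eef_rot: [180.0, 0.1, 131.7]
contact_force: [2.3, -6.3, 2.9]
gripper_width: 0.0141
gripper_force: 29.9
```

```bash
python3 st.py
```

```text
time_s 5.4167
tcp_pos [ 0.4892 -0.1463  0.09  ]
eef_rot [1.799886e+02 1.404000e-01 1.316574e+02]
contact_force [ 2.2596 -6.3462  2.9347]
moment [-2.3974 -0.7256 -0.1363]
gripper_width 0.0141
gripper_force 29.9177
joints [   5.4958   12.8891  -30.3373    0.1465  -46.6816 -143.9387]
```

Call:
step_arm([
  [0,0,0,-0.04,5],
  [0,0,0,-0.08,5],
  [0,0,0,-0.08,5],
  [0,0,0,-0.08,5],
])

```text
time_s: 5.75
tcp_pos: [0.4893, -0.1462, 0.09]
eef_rot: [180.0, 0.1, 136.4]
contact_force: [2.0, -4.9, 1.8]
gripper_width: 0.0139
gripper_force: 29.9
```

```bash
python3 st.py
```

```text
time_s 5.75
tcp_pos [ 0.4893 -0.1462  0.09  ]
eef_rot [1.799686e+02 1.417000e-01 1.364443e+02]
contact_force [ 2.0461 -4.9472  1.7675]
moment [-2.1213 -0.9749 -0.1475]
gripper_width 0.0139
gripper_force 29.9286
joints [ 5.490100e+00  1.288880e+01 -3.033010e+01  1.188000e-01 -4.666450e+01
 -1.391272e+02]
```

Call:
step_arm([
  [-0.004,-0.002,0,-0.05,5],
  [-0.004,-0.002,0,-0.1,5],
  [-0.004,-0.002,0,-0.1,5],
  [-0.004,-0.002,0,-0.1,5],
])

```text
time_s: 6.08
tcp_pos: [0.4895, -0.1463, 0.0899]
eef_rot: [179.9, 0.1, 142.4]
contact_force: [0.1, 2.3, 6.5]
gripper_width: 0.0138
gripper_force: 29.9
```

```bash
python3 st.py
```

```text
time_s 6.0833
tcp_pos [ 0.4895 -0.1463  0.0899]
eef_rot [1.799319e+02 9.480000e-02 1.423778e+02]
contact_force [0.0563 2.2758 6.4923]
moment [ 0.8136 -0.3613 -0.1128]
gripper_width 0.0138
gripper_force 29.9257
joints [ 5.419200e+00  1.293380e+01 -3.024590e+01  2.060000e-02 -4.670450e+01
 -1.330554e+02]
```

Call:
step_arm([
  [0,0,0,-0.05,5],
  [0,0,0,-0.1,5],
  [0,0,0,-0.15,5],
  [0,0,0,-0.15,5],
  [0,0,0,-0.15,5],
])

```text
time_s: 6.5
tcp_pos: [0.4897, -0.146, 0.0899]
eef_rot: [179.9, 0.1, 151.4]
contact_force: [1.6, 4.8, 6.4]
gripper_width: 0.0137
gripper_force: 29.9
```

```bash
python3 st.py
```

```text
time_s 6.5
tcp_pos [ 0.4897 -0.146   0.0899]
eef_rot [1.799255e+02 1.119000e-01 1.513850e+02]
contact_force [1.5742 4.829  6.4011]
moment [ 1.4427 -0.6049  0.0346]
gripper_width 0.0137
gripper_force 29.9284
joints [ 5.438400e+00  1.293500e+01 -3.023330e+01  1.300000e-03 -4.669730e+01
 -1.240542e+02]
```

Call:
step_arm([
  [0,0,0,-0.05,5],
  [0,0,0,-0.1,5],
  [0,0,0,-0.1,5],
  [0,0,0,-0.1,5],
])

```text
time_s: 6.83
tcp_pos: [0.4898, -0.1458, 0.09]
eef_rot: [179.9, 0.1, 157.4]
contact_force: [0.6, 6.1, 6.4]
gripper_width: 0.0136
gripper_force: 30.0
```

```bash
python3 st.py
```

```text
time_s 6.8333
tcp_pos [ 0.4898 -0.1458  0.09  ]
eef_rot [1.799206e+02 1.249000e-01 1.573971e+02]
contact_force [0.6042 6.066  6.3643]
moment [ 2.1575 -0.3817  0.2832]
gripper_width 0.0136
gripper_force 29.9867
joints [ 5.453000e+00  1.293140e+01 -3.022710e+01 -1.550000e-02 -4.669400e+01
 -1.180452e+02]
```

Call:
step_arm([
  [0,0,0,-0.04,5],
  [0,0,0,-0.08,5],
  [0,0,0,-0.08,5],
  [0,0,0,-0.08,5],
])

```text
time_s: 7.17
tcp_pos: [0.4899, -0.1457, 0.0899]
eef_rot: [179.9, 0.1, 162.2]
contact_force: [1.6, 6.3, 6.1]
gripper_width: 0.0137
gripper_force: 29.9
```

```bash
python3 st.py
```

```text
time_s 7.1667
tcp_pos [ 0.4899 -0.1457  0.0899]
eef_rot [1.799130e+02 1.421000e-01 1.621587e+02]
contact_force [1.6423 6.3471 6.1362]
moment [ 2.2483 -0.5528 -0.1578]
gripper_width 0.0137
gripper_force 29.9178
joints [ 5.45510e+00  1.29305e+01 -3.02221e+01 -3.26000e-02 -4.66824e+01
 -1.13274e+02]
```

Call:
step_arm([
  [0,0,0,-0.04,5],
  [0,0,0,-0.08,5],
  [0,0,0,-0.08,5],
  [0,0,0,-0.08,5],
])

```text
time_s: 7.5
tcp_pos: [0.49, -0.1456, 0.0899]
eef_rot: [179.9, 0.2, 167.0]
contact_force: [0.5, 7.2, 6.9]
gripper_width: 0.0135
gripper_force: 29.9
```

```bash
python3 st.py
```

```text
time_s 7.5
tcp_pos [ 0.49   -0.1456  0.0899]
eef_rot [1.799138e+02 1.516000e-01 1.669593e+02]
contact_force [0.4669 7.223  6.853 ]
moment [ 2.5421 -0.5262 -0.1562]
gripper_width 0.0135
gripper_force 29.9281
joints [ 5.46400e+00  1.29303e+01 -3.02193e+01 -4.62000e-02 -4.66793e+01
 -1.08473e+02]
```

Call:
step_arm([
  [0.001,0.004,0,-0.05,5],
  [0.001,0.004,0,-0.1,5],
  [0.001,0.004,0,-0.15,5],
  [0.001,0.004,0,-0.2,5],
  [0.001,0.004,0,-0.2,5],
  [0.001,0.004,0,-0.2,5],
])

```text
time_s: 8.0
tcp_pos: [0.49, -0.145, 0.09]
eef_rot: [180.0, 0.2, 179.0]
contact_force: [2.2, 3.7, 6.0]
gripper_width: 0.0135
gripper_force: 29.9
```

```bash
python3 st.py
```

```text
time_s 8.0
tcp_pos [ 0.49  -0.145  0.09 ]
eef_rot [1.799855e+02 1.598000e-01 1.789763e+02]
contact_force [2.1523 3.7455 5.987 ]
moment [ 1.704  -0.6218 -0.0186]
gripper_width 0.0135
gripper_force 29.9312
joints [ 5.56350e+00  1.29115e+01 -3.02596e+01  5.30000e-03 -4.66685e+01
 -9.65908e+01]
```

Call:
step_arm([
  [0,0,0,-0.05,5],
  [0,0,0,-0.1,5],
  [0,0,0,-0.15,5],
  [0,0,0,-0.15,5],
  [0,0,0,-0.15,5],
])

```text
time_s: 8.42
tcp_pos: [0.49, -0.1447, 0.09]
eef_rot: [180.0, 0.2, -172.0]
contact_force: [1.7, 6.1, 6.3]
gripper_width: 0.0135
gripper_force: 30.0
```

```bash
python3 st.py
```

```text
time_s 8.4167
tcp_pos [ 0.49   -0.1447  0.09  ]
eef_rot [ 1.799867e+02  1.657000e-01 -1.720223e+02]
contact_force [1.7325 6.1093 6.2987]
moment [ 2.6878 -0.4931  0.1572]
gripper_width 0.0135
gripper_force 29.9772
joints [ 5.58600e+00  1.29061e+01 -3.02552e+01 -2.77000e-02 -4.66736e+01
 -8.75893e+01]
```

Call:
step_arm([
  [0,0,0,-0.03,5],
  [0,0,0,-0.06,5],
  [0,0,0,-0.06,5],
  [0,0,0,-0.06,5],
])

```text
time_s: 8.75
tcp_pos: [0.4899, -0.1446, 0.0899]
eef_rot: [180.0, 0.2, -168.5]
contact_force: [1.6, 7.2, 6.6]
gripper_width: 0.0137
gripper_force: 29.9
```

```bash
python3 st.py
```

```text
time_s 8.75
tcp_pos [ 0.4899 -0.1446  0.0899]
eef_rot [ 1.799867e+02  1.699000e-01 -1.684578e+02]
contact_force [1.6416 7.23   6.6035]
moment [ 2.7346 -0.4685 -0.0999]
gripper_width 0.0137
gripper_force 29.9147
joints [ 5.58370e+00  1.29029e+01 -3.02571e+01 -4.25000e-02 -4.66724e+01
 -8.40124e+01]
```

Call:
step_arm([
  [0,0,0,-0.03,5],
  [0,0,0,-0.06,5],
  [0,0,0,-0.06,5],
  [0,0,0,-0.06,5],
])

```text
time_s: 9.08
tcp_pos: [0.4899, -0.1445, 0.0899]
eef_rot: [180.0, 0.2, -164.9]
contact_force: [0.5, 7.8, 6.6]
gripper_width: 0.0139
gripper_force: 29.9
```

```bash
python3 st.py
```

```text
time_s 9.0833
tcp_pos [ 0.4899 -0.1445  0.0899]
eef_rot [ 1.799886e+02  1.773000e-01 -1.648653e+02]
contact_force [0.5113 7.835  6.5791]
moment [ 2.9954 -0.5079 -0.2051]
gripper_width 0.0139
gripper_force 29.9211
joints [ 5.59130e+00  1.29033e+01 -3.02560e+01 -5.59000e-02 -4.66677e+01
 -8.04183e+01]
```

Call:
step_arm([
  [0,0.003,0,-0.03,5],
  [0,0.003,0,-0.05,5],
  [0,0.003,0,-0.05,5],
  [0,0.003,0,-0.05,5],
])

```text
time_s: 9.42
tcp_pos: [0.4898, -0.1443, 0.0899]
eef_rot: [-180.0, 0.2, -161.8]
contact_force: [2.1, 4.4, 6.2]
gripper_width: 0.0137
gripper_force: 29.9
```

```bash
python3 st.py
```

```text
time_s 9.4167
tcp_pos [ 0.4898 -0.1443  0.0899]
eef_rot [-1.799649e+02  1.628000e-01 -1.618218e+02]
contact_force [2.1156 4.3576 6.2052]
moment [ 1.8754 -0.843  -0.1223]
gripper_width 0.0137
gripper_force 29.9151
joints [ 5.65170e+00  1.28836e+01 -3.03077e+01 -1.40000e-03 -4.66423e+01
 -7.74727e+01]
```

Torque is falling, so this isn't the stop. On to the next rest at about 220°.

Call:
step_arm([
  [0,0.003,0,-0.05,5],
  [0,0.003,0,-0.1,5],
  [0,0.003,0,-0.15,5],
  [0,0.003,0,-0.2,5],
  [0,0.003,0,-0.2,5],
  [0,0.003,0,-0.2,5],
])

```text
time_s: 9.92
tcp_pos: [0.4897, -0.1437, 0.09]
eef_rot: [-179.9, 0.1, -149.8]
contact_force: [2.1, 4.7, 5.1]
gripper_width: 0.0139
gripper_force: 29.9
```

```bash
python3 st.py
```

```text
time_s 9.9167
tcp_pos [ 0.4897 -0.1437  0.09  ]
eef_rot [-1.799132e+02  1.458000e-01 -1.497902e+02]
contact_force [2.1427 4.6716 5.1137]
moment [ 1.3254 -0.9076  0.0314]
gripper_width 0.0139
gripper_force 29.9265
joints [ 5.73070e+00  1.28487e+01 -3.03598e+01  2.56000e-02 -4.66228e+01
 -6.55385e+01]
```

Call:
step_arm([
  [0,0,0,-0.05,5],
  [0,0,0,-0.1,5],
  [0,0,0,-0.15,5],
  [0,0,0,-0.2,5],
  [0,0,0,-0.2,5],
  [0,0,0,-0.2,5],
])

```text
time_s: 10.42
tcp_pos: [0.4894, -0.1435, 0.0899]
eef_rot: [-179.9, 0.1, -137.8]
contact_force: [1.2, 5.5, 7.0]
gripper_width: 0.0141
gripper_force: 30.0
```

```bash
python3 st.py
```

```text
time_s 10.4167
tcp_pos [ 0.4894 -0.1435  0.0899]
eef_rot [-1.799183e+02  1.336000e-01 -1.378402e+02]
contact_force [1.17   5.5285 7.0096]
moment [ 2.111  -0.6427 -0.3342]
gripper_width 0.0141
gripper_force 29.9827
joints [ 5.73860e+00  1.28400e+01 -3.03598e+01 -1.87000e-02 -4.66442e+01
 -5.35661e+01]
```

Call:
step_arm([
  [0,0,0,-0.02,5],
  [0,0,0,-0.03,5],
  [0,0,0,-0.03,5],
  [0,0,0,-0.03,5],
])

```text
time_s: 10.75
tcp_pos: [0.4894, -0.1435, 0.09]
eef_rot: [-179.9, 0.1, -136.1]
contact_force: [1.1, 5.9, 8.3]
gripper_width: 0.0142
gripper_force: 30.1
```

```bash
python3 st.py
```

```text
time_s 10.75
tcp_pos [ 0.4894 -0.1435  0.09  ]
eef_rot [-1.799175e+02  1.370000e-01 -1.360722e+02]
contact_force [1.0967 5.8991 8.3019]
moment [ 2.2507 -0.5318 -0.4215]
gripper_width 0.0142
gripper_force 30.121
joints [ 5.73840e+00  1.28319e+01 -3.03599e+01 -2.73000e-02 -4.66494e+01
 -5.17920e+01]
```

Call:
step_arm([
  [0,0,0,-0.02,5],
  [0,0,0,-0.035,5],
  [0,0,0,-0.035,5],
  [0,0,0,-0.035,5],
])

```text
time_s: 11.08
tcp_pos: [0.4893, -0.1434, 0.0899]
eef_rot: [-179.9, 0.1, -134.0]
contact_force: [0.5, 6.4, 8.4]
gripper_width: 0.0141
gripper_force: 30.7
```

```bash
python3 st.py
```

```text
time_s 11.0833
tcp_pos [ 0.4893 -0.1434  0.0899]
eef_rot [-1.799198e+02  1.389000e-01 -1.339947e+02]
contact_force [0.4891 6.3988 8.3657]
moment [ 2.3687 -0.5803 -0.6359]
gripper_width 0.0141
gripper_force 30.7051
joints [ 5.73750e+00  1.28318e+01 -3.03603e+01 -3.94000e-02 -4.66502e+01
 -4.97053e+01]
```

Call:
step_arm([
  [0,0,0,0.05,5],
  [0,0,0,0.09,5],
  [0,0,0,0.09,5],
  [0,0,0,0.09,5],
  [0,0,0,0.09,5],
])

```text
time_s: 11.5
tcp_pos: [0.4894, -0.1435, 0.0899]
eef_rot: [-179.9, 0.1, -139.3]
contact_force: [1.7, 6.5, 7.7]
gripper_width: 0.0137
gripper_force: 29.9
```

```bash
python3 st.py
```

```text
time_s 11.5
tcp_pos [ 0.4894 -0.1435  0.0899]
eef_rot [-1.799199e+02  1.316000e-01 -1.393377e+02]
contact_force [1.6665 6.49   7.6694]
moment [ 2.1704 -0.6512 -0.1185]
gripper_width 0.0137
gripper_force 29.9169
joints [ 5.74100e+00  1.28389e+01 -3.03629e+01 -1.33000e-02 -4.66444e+01
 -5.50697e+01]
```

Call:
step_arm([
  [0,0,0,0.08,5],
  [0,0,0,0.16,5],
  [0,0,0,0.24,5],
  [0,0,0,0.32,5],
  [0,0,0,0.4,5],
  [0,0,0,0.48,5],
  [0,0,0,0.56,5],
  [0,0,0,0.64,5],
  [0,0,0,0.72,5],
  [0,0,0,0.75,5],
  [0,0,0,0.75,5],
])

```text
time_s: 12.42
tcp_pos: [0.4898, -0.1448, 0.09]
eef_rot: [-179.9, 0.2, 175.6]
contact_force: [5.0, -3.8, 3.5]
gripper_width: 0.014
gripper_force: 30.0
```

```bash
python3 st.py
```

```text
time_s 12.4167
tcp_pos [ 0.4898 -0.1448  0.09  ]
eef_rot [-1.799274e+02  1.797000e-01  1.755755e+02]
contact_force [ 5.0181 -3.8277  3.519 ]
moment [-1.617  -1.685   0.0495]
gripper_width 0.014
gripper_force 29.9694
joints [   5.666    12.8705  -30.3685    0.1417  -46.597  -100.1879]
```

Call:
step_arm([
  [0,0,0,0.08,5],
  [0,0,0,0.16,5],
  [0,0,0,0.24,5],
  [0,0,0,0.32,5],
  [0,0,0,0.4,5],
  [0,0,0,0.48,5],
  [0,0,0,0.55,5],
  [0,0,0,0.6,5],
  [0,0,0,0.65,5],
  [0,0,0,0.65,5],
  [0,0,0,0.65,5],
])

```text
time_s: 13.33
tcp_pos: [0.4893, -0.1459, 0.09]
eef_rot: [-180.0, 0.2, 136.7]
contact_force: [4.0, -11.0, 2.6]
gripper_width: 0.0139
gripper_force: 30.0
```

```bash
python3 st.py
```

```text
time_s 13.3333
tcp_pos [ 0.4893 -0.1459  0.09  ]
eef_rot [-179.9563    0.1933  136.6619]
contact_force [  3.989  -11.0342   2.5834]
moment [-4.6254 -1.5196 -0.2325]
gripper_width 0.0139
gripper_force 29.9876
joints [   5.5944   12.8703  -30.4047    0.24    -46.6312 -139.0973]
```

Call:
step_arm([
  [0,0,0,0.05,5],
  [0,0,0,0.1,5],
  [0,0,0,0.1,5],
  [0,0,0,0.1,5],
  [0,0,0,0.1,5],
])

```text
time_s: 13.75
tcp_pos: [0.4891, -0.1461, 0.09]
eef_rot: [-180.0, 0.2, 130.7]
contact_force: [2.6, -12.6, 3.8]
gripper_width: 0.014
gripper_force: 30.0
```

```bash
python3 st.py
```

```text
time_s 13.75
tcp_pos [ 0.4891 -0.1461  0.09  ]
eef_rot [-179.9503    0.1893  130.6933]
contact_force [  2.592  -12.621    3.8316]
moment [-4.8046 -1.3628 -0.0856]
gripper_width 0.014
gripper_force 29.9778
joints [   5.5869   12.8779  -30.411     0.2523  -46.6432 -145.0667]
```

Call:
step_arm([
  [-0.007,-0.004,0,0,5],
  [-0.007,-0.004,0,0,5],
  [-0.007,-0.004,0,0,45],
  [-0.007,-0.004,0,0,45],
  [-0.007,-0.004,0,0,45],
  [-0.007,-0.004,0,0,45],
  [-0.007,-0.004,0,0,45],
  [-0.007,-0.004,0,0,45],
])

```text
time_s: 14.42
tcp_pos: [0.4883, -0.1459, 0.0889]
eef_rot: [-180.0, -0.0, 130.7]
contact_force: [-0.3, 0.2, -0.3]
gripper_width: 0.0437
gripper_force: 0.0
```

Call:
step_arm([
  [0,0,-0.1,0,45],
  [0,0,-0.2,0,45],
  [0,0,-0.3,0,30],
  [0,0,-0.3,0,10],
  [0,0,-0.3,0,0],
  [0,0,-0.3,0,0],
])

```text
time_s: 14.92
tcp_pos: [0.4881, -0.1458, 0.1637]
eef_rot: [180.0, -0.0, 130.7]
contact_force: [0.3, -0.5, -1.2]
gripper_width: 0.0238
gripper_force: 0.0
```

```bash
python3 st.py; python3 -c "
from h import *
go(.476,-.045,.115,130)
S=np.mean([eyes.capture('scene').astype(float) for _ in range(4)],0).mean(2)[182:216,222:264]
cv2.imwrite('pics/c3.png',cv2.resize(np.clip((S-S.min())/60*255,0,255).astype(np.uint8),None,fx=9,fy=9,interpolation=cv2.INTER_CUBIC))"
```

```text
time_s 14.9167
tcp_pos [ 0.4881 -0.1458  0.1637]
eef_rot [ 1.799988e+02 -2.480000e-02  1.306918e+02]
contact_force [ 0.3023 -0.4553 -1.1831]
moment [-0.0598 -0.1559 -0.0548]
gripper_width 0.0238
gripper_force 0.0
joints [ 5.469000e+00  7.978000e+00 -2.506190e+01 -2.500000e-02 -5.697340e+01
 -1.447636e+02]
shares [0.337 0.226 0.195] turn 0.012 J [   5.5    8.   -25.1   -0.   -57.  -144.8] yaw 130.69180758078508
```

View pics/c3.png

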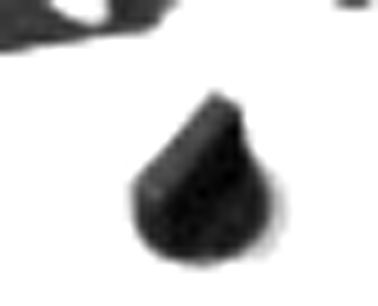

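The bar is back at its original angle, so the knob started three clicks from the stop and is now in that rest again. Now the button, with the fingers shut.

Call:
step_arm([
  [0.11,0.07,0,0,0],
  [0.22,0.15,0,0,0],
  [0.34,0.23,0,0,0],
  [0.34,0.23,0.07,0,0],
  [0.34,0.23,0.14,0,0],
  [0.34,0.23,0.2,0,0],
  [0.34,0.23,0.2,0,0],
  [0.34,0.23,0.2,0,0],
])

```text
time_s: 15.78
tcp_pos: [0.476, -0.0442, 0.1133]
eef_rot: [-179.8, -0.1, 130.7]
contact_force: [0.7, -0.1, 0.1]
gripper_width: 0.0002
gripper_force: 0.0
```

Call:
step_arm([
  [0,0,0.03,0,0],
  [0,0,0.06,0,0],
  [0,0,0.08,0,0],
  [0,0,0.096,0,0],
  [0,0,0.096,0,0],
  [0,0,0.096,0,0],
])

```text
time_s: 16.28
tcp_pos: [0.4772, -0.0441, 0.0911]
eef_rot: [180.0, 0.0, 130.7]
contact_force: [-4.3, 0.9, 13.1]
gripper_width: 0.0004
gripper_force: 6.5
```

Call:
step_arm([
  [0,0,0.004,0,0],
  [0,0,0.004,0,0],
  [0,0,0.004,0,0],
])

```text
time_s: 16.53
tcp_pos: [0.4772, -0.0441, 0.0909]
eef_rot: [179.9, 0.1, 130.7]
contact_force: [-8.2, 2.0, 22.1]
gripper_width: 0.0005
gripper_force: 11.1
```

Call:
step_arm([
  [0,0,-0.1,0,0],
  [0,0,-0.2,0,0],
  [0,0,-0.3,0,0],
  [0,0,-0.4,0,0],
  [0,0,-0.4,0,0],
  [0,0,-0.4,0,0],
])

```text
time_s: 17.03
tcp_pos: [0.4774, -0.0439, 0.1903]
eef_rot: [179.8, 0.1, 130.7]
contact_force: [0.1, 0.2, -0.3]
gripper_width: 0.0002
gripper_force: 0.0
```

```bash
python3 -c "
from h import *
S=eyes.capture('scene')[:,:,::-1]
cv2.imwrite('pics/end.png',cv2.resize(S[100:300,130:430],None,fx=2.5,fy=2.5))"
```

```text
(no output)
```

View pics/end.png

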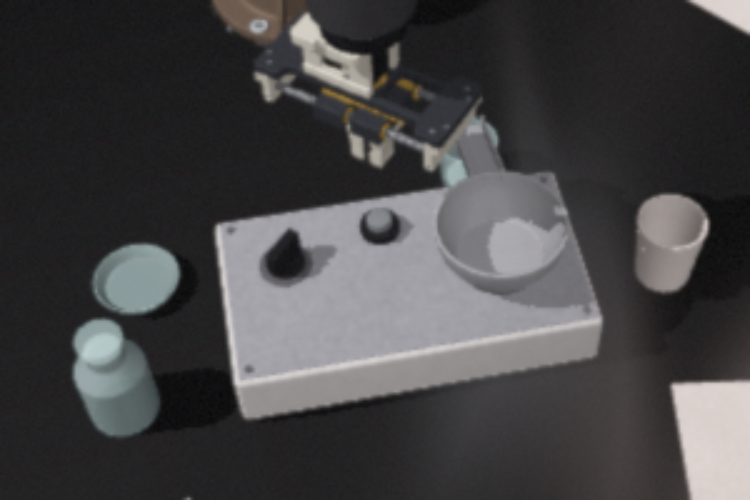

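The picture shows the button up, the knob set, the glassware and cup standing in place, and the gripper clear of everything.

```bash
python3 -c "
from plant import workorder
print(workorder.close_job())"
```

```text
the job is handed in; nothing more can be done
None
```

I turned the selector back to its stop (peak about 0.64 N m), then three clicks clockwise. I pressed the start button to its bottom (22 N) and let go, left the jar, bottle, dish and cup standing, and handed the job in at about 17 s; no verdict was shown.

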